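# Hold the spring clip open over the visitor's pass

### The arm

A 6-joint arm with a two-finger parallel gripper is mounted at the origin on the work surface. World frame = base frame: x ahead of the robot, y to its left, z up, the work surface at z = 0. Lengths are in mm, angles in degrees, forces in N, time in s.
With the tool pointing down it reaches from about 350 to 850 mm from the base axis. Payload 8.1 kg.
Tool frame: the origin (TCP) lies midway between the tips of the shut fingers; the grasp point (between the pads) lies 19 mm behind it; z points along the fingers, y is the direction in which the jaws open and shut (so a half turn about z gives the same grasp; the last joint's range is limited). The gripper opens to 85 mm and grips with 20 to 120 N. Pads are 22 mm wide; open, the fingers measure 114 mm over their backs; the gripper's body (76 mm by 85 mm) begins 54 mm behind the grasp point. The pads swing forward as they close: fully open they stand 13 mm farther back than shut.
Start: joints at [62.773, 7.471, 85.268, -0, 87.261, -4.893], TCP at [227.981, 555.004, 231.292] pointing down, gripper open.
Joint ranges: [-169.43, 169.43], [-51.17, 129.36], [1.28, 143.12], [-76.62, 256.62], [0, 156.53], [-152.29, 152.29]. Speed limits (degrees/s): [136.94, 136.94, 159.86, 180, 180, 180].

### API

Orientations are given as [roll, pitch, yaw] about the fixed x, y, z axes, in that order (R = Rz(yaw) Ry(pitch) Rx(roll)).
In Python, from bench import telemetry, snapshot, camera_params, job gives the robot as it stands. The module is installed in compiled form; this text tells all that it offers.
- The arm moves only by the shell command python3 -m jog 'ROWS' [FORCE]. ROWS is JSON, a list that holds one entry, the list of rows, each a list of 7 numbers: the shift along the tool's x, y, z in units of 50 mm (1.0 is 50 mm), then the turn, a rotation vector about the tool's x, y, z in units of 2 pi rad (1.0 is 2 pi rad), then the opening, from 0 (shut) to 1 (fully open). In form: [[[dx, dy, dz, rx, ry, rz, claw], ...]]. A call has 1 to 12 rows; each row shifts and turns the commanded pose from where the row before left it, along the tool's axes as they then stand; what a row does not reach is not made up. A row lasts 1/8 s, in which the tool goes at most 62.5 mm and 10.7 degrees, less where a joint would pass 70% of its speed; a pose out of reach is approached as far as the arm can. A call with a number of a shift or a turn outside -1 to 1 is refused whole. A call with a gripper value outside its range is refused whole. The fingers move at their own pace and stop on an object; FORCE is the grip in N (left out, the last holds). Time passes only in rows, so rows that do not move let the fingers close. It gives the time, the measured TCP pose, the force and the opening at its end, in the units of the state.
- telemetry.sense(): the state, without advancing time (a new reading comes with each control period).
- snapshot(name): name is "side" or "top"; returns (picture, depth): 384x512x3 uint8, red, green, blue; 384x512 float32, mm along the optical axis (not along the pixel's ray), 0 where there is no reading.
- camera_params(name): a dict with "K" (3x3 intrinsics, pixels), "extrinsics" (4x4, takes a point from camera to world coordinates). Camera axes: x right, y down, z forward; pixel columns grow to the right and rows downward; lengths in mm; the calibration is good to about 2 mm. A picture is of the moment at which its call begins. camera_params takes no time and is no camera call.
- job.hand_in(): hands the job in, once; it reports no verdict.
The state is a dict: "time": time; "joint_pos": joint angles; "qd": joint speeds; "joint_efforts": joint torques, N m; "tool_pos": TCP position; "tcp_rot": TCP orientation; "ft_force": force on the tool from outside, world axes, zero at the start; "wrist_torque": the same for the moment, N m; "finger_gap": finger opening in mm.
Only numpy, scipy, OpenCV 4.12 (cv2) and the standard library are available. Lean on these libraries where they do the work, as an engineer would, in place of code of your own. Each camera call takes 0.05 s, during which the arm holds its last target. There are 200 camera calls.

### The job

At the security desk, pinch the spring clip open to free it from its parking tab, carry it, still pinched open, to the portrait pass (the card that stands taller than wide) and hold it there pinched wide open, upright over the middle of the card's top edge with the card between its gaping jaws and touching nothing, so that a colleague can slide a slip in beside the card. Finish while still holding it like that: do not let the jaws close on the pass or put the clip down. Do not bump or shift the passes or disturb the other things on the desk.

Things in the scene. Friction and masses are not known exactly. Their poses are not given: they have to be found in the camera images.
- clip: the dark steel spring clip, like a large clothes peg: 10 mm hinge barrel, two tails above, two jaws below, 0.09 kg. Origin on the hinge, mid-length; y along the hinge and jaw lips, z up to the tails, x square across the jaws. At the start it bites the parking tab (its x square to the tab), its barrel resting on the tab's top edge, tails up; it reaches from 38 mm below to 49 mm above the hinge
- clip_tails (a point): grip point midway between the tails, 30 mm straight above the hinge; axes as clip. Tails: plates 28 mm wide along y, 4 mm thick, tops 49 mm above the hinge, splayed to 49 mm over the outsides when the jaws bite, parallel and 13 mm over the outsides at the stop. Pinched together along x from above, they spread the jaws: 3 N each to start, 6 to 10 N at the stop, 20 to 30 N holds firmly
- clip_front (a joint): angle of the jaw on the clip's -x side, rad: about 0 when biting a 4 mm card, 0.35 at the stop (fully open, tips gape about 30 mm), -0.06 with the lips shut on each other; a spring closes it
- clip_back (a joint): the same for the jaw on the +x side; the two jaws are geared to open by equal angles
- clip_mouth (a point): point midway between the tips of the shut jaws, 38 mm straight below the hinge, fixed to the hinge body (fully open, the tips themselves rise to 35 mm below the hinge); axes as clip. The jaw lips are 40 mm wide along y
- park: the clip's parking stand, fixed to the desk: wooden base 70 x 60 x 8 mm with a 28 mm high slotted block, and in it a plain grey upright tab, 40 mm wide (along its y) and 4 mm thick (along its x), top edge 90 mm above the desk. Origin under the middle of the base
- pass: the stand with the portrait pass: wooden base 70 x 74 x 8 mm with a 28 mm high slotted block holding a white card upright, 54 mm wide (along its y) and 4 mm thick (along its x), taller than wide, top edge 110 mm above the desk; card and stand are one piece, loose on the desk, 0.6 kg. Origin under the middle of the base
- pass_top (a point): middle of the top edge of the portrait pass; axes as pass (y along the edge, x square to the card, z up)
- wide: the other pass: a landscape card 90 mm wide and 4 mm thick, its top edge 78 mm above the desk, upright in a wooden stand (base 70 x 110 mm, 0.6 kg, loose). Leave it alone. Origin under the middle of the base; the card lies in its y-z plane
- tape: roll of packing tape lying flat, 52 mm across, 24 mm high; bystander; origin under its centre
- stamp: hand stamp, 28 x 44 mm foot, 56 mm high, standing; bystander; origin under its centre
- calculator: desk calculator, 150 x 80 x 18 mm, lying flat; bystander; origin under its centre
- stapler: desk stapler, 130 x 34 mm, about 50 mm high; bystander; origin under its centre
- radio: hand-held radio lying flat, 125 x 56 x 34 mm plus an 85 mm aerial along its +x; bystander; origin under its centre
- sanitiser: small clear bottle, 52 mm across, 120 mm high; bystander; origin under its centre
- mug: white mug, 80 mm across, 90 mm high; bystander; origin under its centre
Things that resemble listed ones, but are neither listed nor needed, are in the scene too. Leave any pink look-alike of the park alone.

How it is judged:
By the outcome, as a careful person would: the job done as asked, in the order asked, and still so for the second after the job is handed in, while the arm keeps its last pose, push and grip.
It also fails if it takes over 42 s, if anything falls off the work surface, if the arm or the gripper's body presses on something with over 40 N, if the wrist force passes 120 N, or if a joint passes its speed limit or range.

## Working session

There is one attempt and no reset: what is moved stays moved. The work goes in short steps, Python scripts to look and compute and a shell command to move; the robot and the scene stay as the last step left them, time stands still between calls to the robot, and variables do not carry over. Pictures are saved under pics/ and viewed, about 8 in all and at most 12, crops included, and the job is handed in when it is done.

```bash
mkdir -p pics; cat > h.py <<'E'
import numpy as np, cv2
from bench import telemetry, snapshot, camera_params, job
def cloud(name):
    im,d=snapshot(name); c=camera_params(name); K=np.array(c["K"]);T=np.array(c["extrinsics"])
    v,u=np.mgrid[:384,:512]
    P=np.stack([(u-K[0,2])/K[0,0]*d,(v-K[1,2])/K[1,1]*d,d],-1)@T[:3,:3].T+T[:3,3]
    P[d==0]=np.nan
    return im,d,P
E
python3 - <<'E'
from h import *
ims=[]
for n in("side","top"):
    im,d,P=cloud(n); np.savez(n+"0.npz",im=im,P=P); cv2.imwrite(f"pics/{n}0.png",cv2.resize(im[:,:,::-1],(800,600),interpolation=cv2.INTER_CUBIC))
    print(n,camera_params(n)["extrinsics"],camera_params(n)["K"])
print(telemetry.sense())
E
```

```text
side [[ 9.99303536e-01 -1.30532322e-02  3.49579133e-02  5.39841026e+02]
 [-3.60108812e-02 -5.82888208e-01  8.11753998e-01 -1.08244981e+03]
 [ 9.78054203e-03 -8.12447506e-01 -5.82952306e-01  9.08667444e+02]
 [ 0.00000000e+00  0.00000000e+00  0.00000000e+00  1.00000000e+00]] [[474.14352457   0.         254.45519876]
 [  0.         474.14352457 198.46621515]
 [  0.           0.           1.        ]]
top [[ 2.28925224e-02 -9.96287873e-01  8.29843719e-02  4.57247896e+02]
 [-9.99617622e-01 -2.40984897e-02 -1.35599540e-02  1.83107678e+01]
 [ 1.55094157e-02 -8.26422190e-02 -9.96458590e-01  1.44637185e+03]
 [ 0.00000000e+00  0.00000000e+00  0.00000000e+00  1.00000000e+00]] [[468.08726828   0.         250.13965135]
 [  0.         468.08726828 184.61907084]
 [  0.           0.           1.        ]]
{'time': 0.1, 'joint_pos': array([ 6.27728559e+01,  7.51109437e+00,  8.53243974e+01, -1.67892834e-04,
        8.72618320e+01, -4.89305108e+00]), 'qd': array([ 0.0840088 , -0.08927575, -0.16390046,  0.0350802 ,  0.12914142,
       -0.06025805]), 'joint_efforts': array([ 1.49786421e-03, -5.70953000e+01, -5.01942766e+01, -4.90937032e-05,
        8.26100382e-03,  6.51996788e-05]), 'tool_pos': array([227.75182445, 554.54671409, 230.33305595]), 'tcp_rot': array([-1.79903017e+02, -8.13425988e-03,  1.57665908e+02]), 'ft_force': array([-0.48449468, -0.51549028, -0.24858516]), 'wrist_torque': array([ 0.06830603, -0.02432017,  0.01482876]), 'finger_gap': 85.39414998859223}
```

View pics/top0.png

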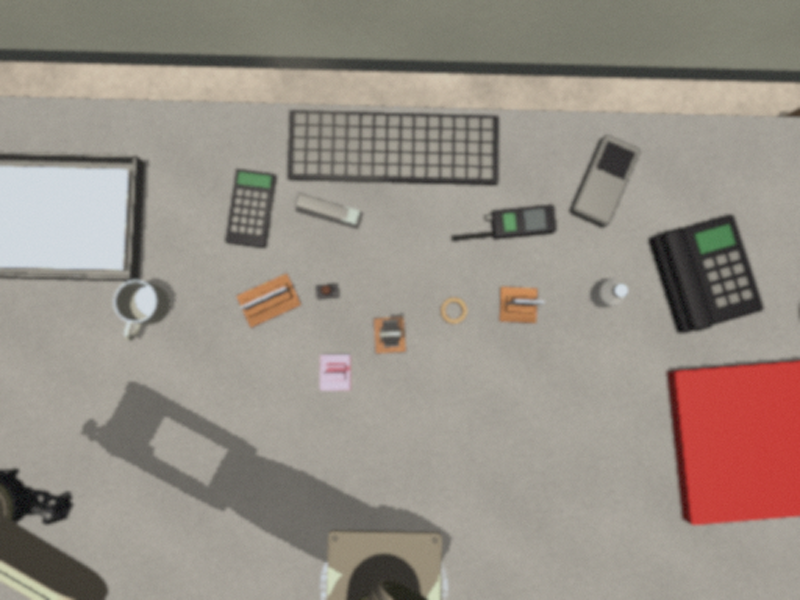

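View pics/side0.png

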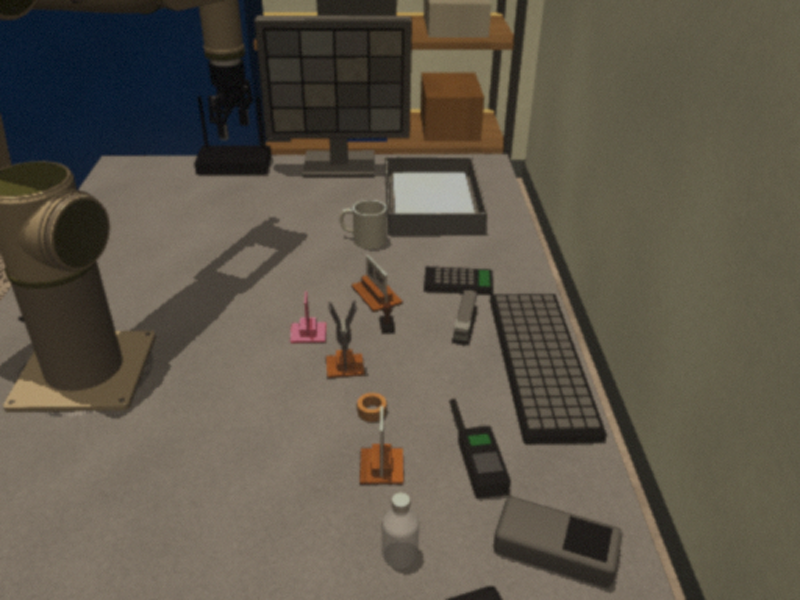

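Top view (800x600 px): clip on the park at (390,335); the park's pink look-alike at (335,372); the two cards are at (519,304), short stub base, tall in the side view, so it is the portrait pass, and (268,300), long base, so it is the wide one. Next I confirm this in a crop and measure.

```bash
python3 - <<'E'
from h import *
t=np.load("top0.npz");s=np.load("side0.npz")
def crop(a,u,v,w,h,k): return cv2.resize(a["im"][v:v+h,u:u+w,::-1],None,fx=k,fy=k,interpolation=cv2.INTER_CUBIC)
A=crop(t,230,170,130,66,6)[:, :780]; B=crop(s,200,180,72,132,2)
C=crop(s,195,170,80,145,4)
cv2.imwrite("pics/c1.png",np.vstack([A,np.zeros((4,780,3),np.uint8)]))
cv2.imwrite("pics/c2.png",C)
for n,a in(("top",t),("side",s)):
    P=a["P"].reshape(-1,3)
    for nm,c in(("park",(455,35)),("pass",(490,-210))):
        m=(abs(P[:,0]-c[0])<75)&(abs(P[:,1]-c[1])<75)&(P[:,2]>4)
        Q=P[m]
        for lo,hi in((4,14),(30,60),(60,85),(85,105),(105,125),(125,150)):
            q=Q[(Q[:,2]>lo)&(Q[:,2]<hi)]
            if len(q)<4: continue
            r=cv2.minAreaRect(q[:,:2].astype(np.float32))
            print(n,nm,lo,hi,len(q),"mean",q.mean(0).round(1),"rect",np.round(r[0],1),np.round(r[1],1),round(r[2],1))
E
```

```text
top park 4 14 582 mean [454.1  36.7   7.6] rect [455.3  34.7] [149.  149.4] 89.8
top park 30 60 26 mean [425.8  79.4  32. ] rect [448.9  53.7] [ 44.4 151.1] 35.3
top park 60 85 12 mean [467.8  20.9  76.4] rect [454.4  45.3] [ 32.2 152.2] 32.7
top park 85 105 77 mean [470.2  22.   97.7] rect [455.5  47.8] [ 32.9 150.9] 33.1
top park 105 125 53 mean [488.1  -1.5 115. ] rect [4.885e+02 1.000e-01] [25.5 31.4] 1.3
top park 125 150 79 mean [487.4  -1.1 137.6] rect [487.3  -1. ] [47.8 25.9] 5.7
top pass 4 14 419 mean [ 499.3 -219.7    6.8] rect [ 489.4 -210.4] [149.4 148.1] 88.8
top pass 30 60 53 mean [ 549.4 -248.7   34.8] rect [ 551.1 -252.2] [27.4 53. ] 1.0
top pass 60 85 16 mean [ 550.2 -257.6   74.7] rect [ 550.5 -253. ] [50.7  1.6] 87.4
top pass 85 105 11 mean [ 551.6 -241.4   96.7] rect [ 552.6 -253.6] [53.2  4.7] 88.7
top pass 105 125 30 mean [ 552.1 -256.2  110.9] rect [ 551.9 -255.9] [ 3.3 51.3] 1.0
side park 4 14 474 mean [456.9  28.7   8.2] rect [455.7  35.5] [146.2 149.4] 1.4
side park 30 60 91 mean [456.   34.7  35.1] rect [451.4  43.6] [ 36.  164.3] 37.4
side park 60 85 82 mean [473.8   7.2  73.5] rect [455.1  41.2] [ 31.  149.4] 32.9
side park 85 105 69 mean [476.1   5.4  96.5] rect [455.1  41.7] [ 28.  159.3] 31.9
side park 105 125 50 mean [488.2  -6.7 114. ] rect [486.8  -6.2] [30.5 33.6] 9.3
side park 125 150 66 mean [488.   -4.5 138. ] rect [487.   -2.9] [48.4 32.1] 5.6
side pass 4 14 365 mean [ 508.4 -224.8    7.6] rect [ 489.1 -211. ] [148.2 148.8] 0.7
side pass 30 60 73 mean [ 550.2 -264.6   34.3] rect [ 550.9 -257.6] [50.8 27.7] 89.4
side pass 60 85 14 mean [ 550.6 -281.2   71.9] rect [ 550.6 -281.5] [2.5 3.8] 0.4
side pass 85 105 14 mean [ 550.7 -280.9   95.2] rect [ 550.7 -280.8] [5.2 2.4] 89.0
side pass 105 125 31 mean [ 551.2 -259.1  111.3] rect [ 551.1 -256.7] [55.3  2.4] 89.0
```

View pics/c1.png

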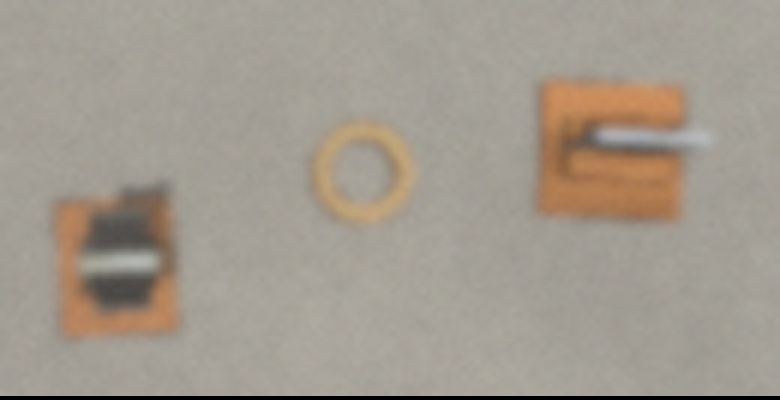

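View pics/c2.png

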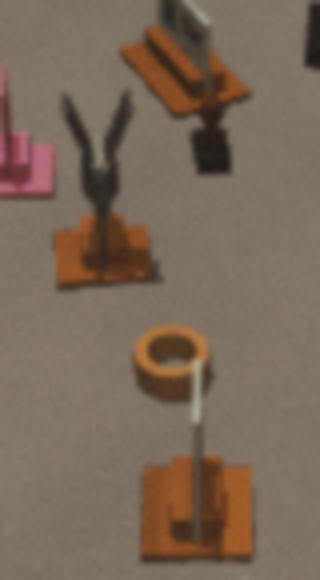

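The crops confirm it: the clip bites the grey tab on the wooden park (c1 ~(120,260)), and the tall card on the near stand (c1 ~(650,138)) is the portrait pass. Now I refine the yaws and work out the transfer.

```bash
python3 - <<'E'
from h import *
def pca(q):
    c=q.mean(0); w,V=np.linalg.eigh(np.cov((q-c).T)); a=np.degrees(np.arctan2(V[1,1],V[0,1])); return a%180, np.sqrt(w).round(1)
for n in("top","side"):
    a=np.load(n+"0.npz");P=a["P"].reshape(-1,3);im=a["im"].reshape(-1,3).astype(int)
    org=(im[:,0]-im[:,2]>45)
    for nm,c,r in(("park",(487,-2),50),("pass",(551,-256),60)):
        near=(abs(P[:,0]-c[0])<r)&(abs(P[:,1]-c[1])<r)
        b=P[near&org&(P[:,2]>4)&(P[:,2]<13)][:,:2].astype(np.float32)
        print(n,nm,"base",[np.round(x,1) for x in cv2.minAreaRect(b)])
        q=P[near&((P[:,2]>125) if nm=="park" else (P[:,2]>104))]
        print("  ztop",np.percentile(q[:,2],[50,90,98]).round(1), "rect",[np.round(x,1) for x in cv2.minAreaRect(q[:,:2].astype(np.float32))])
        if nm=="park":
            for z0,z1 in((120,132),(132,150)):
                k=P[near&(P[:,2]>z0)&(P[:,2]<z1)]
                A=k[k[:,0]<487.5];B=k[k[:,0]>=487.5]; print("  tails",z0,A.mean(0).round(1),len(A),B.mean(0).round(1),len(B),pca(A[:,:2]),pca(B[:,:2]))
        else: print("  card",pca(q[:,:2]),q.mean(0).round(1), np.percentile(q[:,1],[1,99]).round(1))
E
```

```text
top park base [array([ 4.864e+02, -2.000e-01]), array([68.7, 58.5]), np.float64(5.8)]
  ztop [138.5 146.3 149.1] rect [array([487.3,  -1. ]), array([47.8, 25.9]), np.float64(5.7)]
  tails 120 [473.6  -4.  126.4] 15 [500.7   1.  125.9] 17 (np.float64(95.70095270065818), array([1.5, 8.1])) (np.float64(97.73571373912571), array([1.7, 8. ]))
  tails 132 [467.2  -2.9 140.6] 28 [506.8   0.6 140.7] 31 (np.float64(91.80847996117112), array([2.4, 8.4])) (np.float64(99.05067566713328), array([2.6, 8.6]))
top pass base [array([ 552.3, -253.3]), array([73.1, 69.4]), np.float64(88.3)]
  ztop [111.3 113.5 114.8] rect [array([ 551.9, -254.6]), array([ 3.3, 53.9]), np.float64(0.9)]
  card (np.float64(88.74732324814703), array([ 1.3, 14.6])) [ 552.1 -254.8  110.5] [-280.4 -228.4]
side park base [array([486.5,  -3. ]), array([67.8, 64.9]), np.float64(4.2)]
  ztop [138.5 146.5 148.8] rect [array([487. ,  -2.9]), array([48.4, 32.1]), np.float64(5.6)]
  tails 120 [473.9  -9.2 124.9] 13 [500.4  -4.1 125. ] 18 (np.float64(91.39151537018692), array([1.7, 8.6])) (np.float64(95.79919601575448), array([ 1.8, 10.4]))
  tails 132 [467.   -5.6 141. ] 24 [506.8  -3.  141.5] 26 (np.float64(96.84869390545677), array([2.5, 9. ])) (np.float64(92.11932689479009), array([2.3, 9.9]))
side pass base [array([ 550.9, -253.4]), array([82.1, 68.1]), np.float64(87.7)]
  ztop [111.2 113.9 115.7] rect [array([ 551.1, -256.7]), array([55.3,  2.4]), np.float64(89.0)]
  card (np.float64(88.32706829553004), array([ 1.2, 15.6])) [ 551.2 -259.1  111.3] [-283.3 -230.4]
```

```bash
python3 -m jog '[[[-0.75,-0.69,0,0,0,0,1],[-0.75,-0.69,0,0,0,0,1],[-0.75,-0.69,0,0,0,0,1],[-0.75,-0.69,0,0,0,0,1],[-0.75,-0.69,0,0,0,0,1],[-0.75,-0.69,0,0,0,0,1],[-0.75,-0.69,0,0,0,0,1],[-0.75,-0.69,0,0,0,0,1],[-0.75,-0.69,0,0,0,0,1],[-0.75,-0.69,0,0,0,0,1],[-0.75,-0.69,0,0,0,0,1],[-0.75,-0.69,0,0,0,0,1]]]' 25
python3 -m jog '[[[0,0,0,0,0,0.0288,1],[0,0,0,0,0,0.0288,1],[0,0,0,0,0,0.0288,1],[0,0,0,0,0,0.0288,1],[0,0,0,0,0,0.0288,1],[0,0,0,0,0,0.0288,1],[0,0,0,0,0,0,1],[0,0,0,0,0,0,1]]]'
```

```text
time: 1.6
tool_pos: [487.2, -0.6, 231.0]
tcp_rot: [180.0, -0.0, 157.7]
ft_force: [0.4, 0.8, -0.3]
finger_gap: 85.4
time: 2.6
tool_pos: [486.8, 1.1, 231.1]
tcp_rot: [-180.0, -0.0, 95.7]
ft_force: [-0.1, 0.0, -1.2]
finger_gap: 85.2
```

```bash
python3 -m jog '[[[-0.05,0.01,0.3,0,0,0,1],[0,0,0.5,0,0,0,1],[0,0,0.5,0,0,0,1],[0,0,0.5,0,0,0,1],[0,0,0.4,0,0,0,1],[0,0,0.2,0,0,0,1],[0,0,0.1,0,0,0,1],[0,0,0,0,0,0,1],[0,0,0,0,0,0,1]]]'
python3 - <<'E'
from h import *
im,d,P=cloud("side"); a=im[155:255,165:275,::-1]
im2,d,P=cloud("top"); b=im2[170:260,195:305,::-1]
cv2.imwrite("pics/g1.png",np.hstack([cv2.resize(x,(400,400*x.shape[0]//x.shape[1]),interpolation=cv2.INTER_CUBIC)[:325] for x in(a,b)]))
E
```

```text
time: 3.72
tool_pos: [488.3, -1.5, 107.1]
tcp_rot: [179.9, 0.0, 95.5]
ft_force: [-0.5, -0.4, -0.3]
finger_gap: 85.3
```

View pics/g1.png

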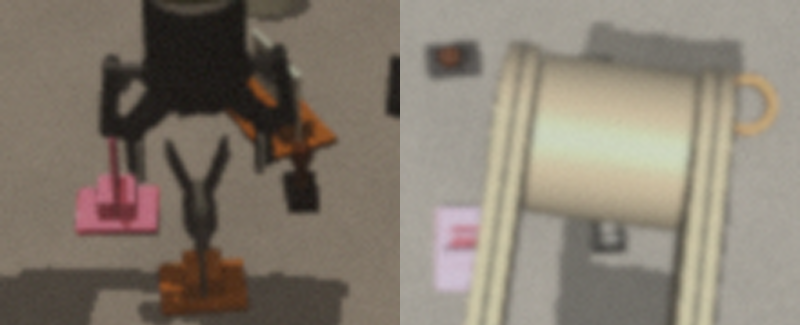

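The side crop shows the tails (165–228,140) centred between the open fingers (137 and 262), with nothing touching. Pinching now.

```bash
python3 -m jog '[[[0,-0.02,0,0,0,0,0.6],[0,0,0,0,0,0,0.5],[0,0,0,0,0,0,0.4],[0,0,0,0,0,0,0.3],[0,0,0,0,0,0,0.2],[0,0,0,0,0,0,0.1],[0,0,0,0,0,0,0],[0,0,0,0,0,0,0],[0,0,0,0,0,0,0],[0,0,0,0,0,0,0],[0,0,0,0,0,0,0]]]' 28
python3 - <<'E'
from h import *
print(telemetry.sense()["finger_gap"],telemetry.sense()["wrist_torque"])
im,d,P=cloud("side"); a=im[165:245,180:260,::-1]
cv2.imwrite("pics/g2.png",cv2.resize(a,(560,560),interpolation=cv2.INTER_CUBIC))
E
```

```text
time: 5.2
tool_pos: [487.7, -1.7, 107.9]
tcp_rot: [179.9, 0.0, 95.5]
ft_force: [-1.9, -0.2, 9.0]
finger_gap: 11.6
11.576418794916304 [-0.00877192  0.50388693 -0.01040314]
```

View pics/g2.png

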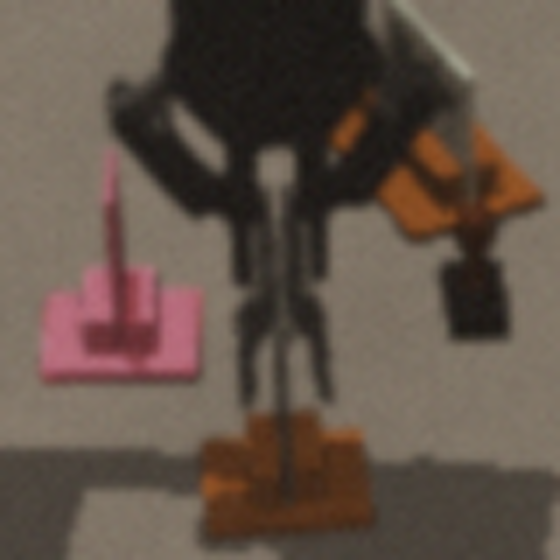

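Fully pinched: the jaws gape evenly on both sides of the tab (245 and 325 px, with the tab at 285). Lifting straight up.

```bash
python3 -m jog '[[[0,0,-0.05,0,0,0,0],[0,0,-0.1,0,0,0,0],[0,0,-0.2,0,0,0,0],[0,0,-0.3,0,0,0,0],[0,0,-0.4,0,0,0,0],[0,0,-0.4,0,0,0,0],[0,0,-0.3,0,0,0,0],[0,0,-0.1,0,0,0,0],[0,0,0,0,0,0,0],[0,0,0,0,0,0,0]]]'
python3 - <<'E'
from h import *
print(telemetry.sense()["wrist_torque"])
im,d,P=cloud("side"); a=im[135:235,180:280,::-1]
cv2.imwrite("pics/g3.png",cv2.resize(a,(600,600),interpolation=cv2.INTER_CUBIC))
E
```

```text
time: 6.5
tool_pos: [486.1, -1.4, 197.9]
tcp_rot: [-179.9, -0.0, 95.5]
ft_force: [0.5, -0.0, -0.4]
finger_gap: 11.5
[-0.0555278   0.01965793  0.00057765]
```

View pics/g3.png

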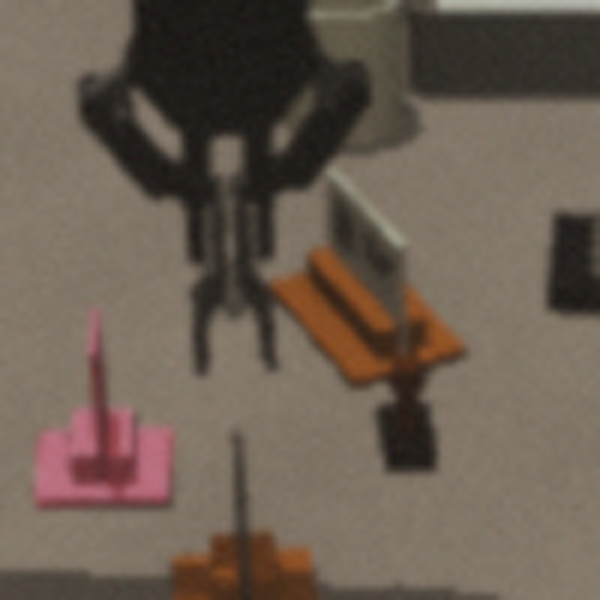

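The clip is free of the tab, upright and wide open. Carrying it over the pass with the tips about 150 mm up.

```bash
python3 -m jog '[[[-0.1,0.03,0,0,0,0.0095,0],[-0.3,0.08,0,0,0,0.0095,0],[-0.5,0.15,0,0,0,0,0],[-0.7,0.2,0,0,0,0,0],[-0.7,0.2,0,0,0,0,0],[-0.7,0.2,0,0,0,0,0],[-0.7,0.2,0,0,0,0,0],[-0.6,0.2,0,0,0,0,0],[-0.4,0.1,0,0,0,0,0],[-0.24,0.05,0,0,0,0,0],[-0.1,0.02,0,0,0,0,0],[0,0,0,0,0,0,0]]]'
python3 - <<'E'
from h import *
import time
print(telemetry.sense()["tool_pos"],telemetry.sense()["tcp_rot"])
for n in("side","top"):
    im,d,P=cloud(n);np.savez(n+"1.npz",im=im,P=P)
    t=telemetry.sense()["tool_pos"]
    for z0 in range(100,200,6):
        m=(abs(P[...,0]-t[0])<60)&(abs(P[...,1]-t[1])<60)&(P[...,2]>z0)&(P[...,2]<=z0+6)
        if n=="top" and z0>116: break
        q=P[m]
        if len(q): print(n,z0,len(q),q.mean(0).round(1),"x",np.percentile(q[:,0],[2,98]).round(1),"y",np.percentile(q[:,1],[2,98]).round(1))
    if n=="side": cv2.imwrite("pics/g4.png",cv2.resize(im[200:320,190:310,::-1],(600,600),interpolation=cv2.INTER_CUBIC))
E
```

```text
time: 8.05
tool_pos: [553.5, -254.3, 198.8]
tcp_rot: [-180.0, -0.0, 88.6]
ft_force: [0.2, -0.5, -1.3]
finger_gap: 11.6
[ 553.51276289 -254.33078869  198.78501934] [-1.79994606e+02 -1.38461974e-02  8.86272815e+01]
side 100 5 [ 550.9 -281.4  103.1] x [549.5 551.9] y [-283.9 -278.5]
side 106 23 [ 551.  -260.2  110.3] x [549.6 552.7] y [-281.5 -234.3]
side 112 8 [ 551.8 -254.4  112.7] x [549.8 552.8] y [-277.8 -234.2]
side 154 14 [ 553.1 -269.4  157.9] x [536.  570.9] y [-276.1 -259.7]
side 160 18 [ 551.9 -267.7  163.2] x [536.9 569.8] y [-275.3 -254.8]
side 166 8 [ 561.2 -269.1  168.7] x [538.8 570.3] y [-273.6 -264.2]
side 172 21 [ 554.6 -257.9  175.6] x [536.2 571.6] y [-273.1 -236.3]
side 178 32 [ 551.8 -256.4  180.5] x [536.3 571. ] y [-272.4 -237.1]
side 184 50 [ 553.2 -264.   187.2] x [540.9 566.5] y [-273. -245.]
side 190 38 [ 553.7 -260.5  192.6] x [545.6 561.7] y [-274.3 -238.8]
side 196 11 [ 554.3 -266.3  198.9] x [547.9 563. ] y [-268.8 -262.7]
top 100 2 [ 550.8 -241.1  102. ] x [550.7 550.8] y [-242.3 -239.8]
top 106 7 [ 553.1 -235.4  108.9] x [552.8 553.3] y [-243.8 -227.1]
```

View pics/g4.png

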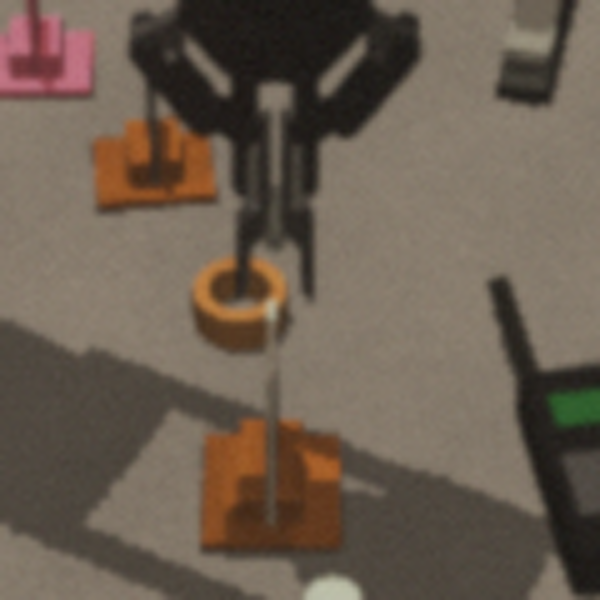

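The side crop shows the open jaws (240 and 310 px, midline ~275) above the card top (271,310), with the clip about 2 mm too far in +x. I correct that, then descend partway.

```bash
python3 -m jog '[[[-0.02,-0.04,0.1,0,0,0,0],[0,0,0.15,0,0,0,0],[0,0,0.15,0,0,0,0],[0,0,0.1,0,0,0,0],[0,0,0.05,0,0,0,0],[0,0,0,0,0,0,0],[0,0,0,0,0,0,0]]]'
python3 - <<'E'
from h import *
print(telemetry.sense()["tool_pos"])
Q=[]
for i in range(6):
    im,d,P=cloud("side"); Q.append(P.reshape(-1,3))
P=np.concatenate(Q); t=telemetry.sense()["tool_pos"]
m=(abs(P[:,0]-t[0])<40)&(abs(P[:,1]-t[1])<45);P=P[m]
j=P[(P[:,2]>118)&(P[:,2]<150)]
print("jaw z",np.percentile(j[:,2],[1,5,10]).round(1))
for s,n in((j[:,0]<t[0],"L"),(j[:,0]>t[0],"R")):
    q=j[s&(j[:,2]<138)]; print(n,np.percentile(q[:,0],[2,50,98]).round(1),"y",np.percentile(q[:,1],[2,98]).round(1),"z",np.percentile(q[:,2],[1,5]).round(1))
c=P[(P[:,2]>60)&(P[:,2]<114)]
print("card x",np.percentile(c[:,0],[5,50,95]).round(1),"y",np.percentile(c[:,1],[1,99]).round(1),"z",np.percentile(c[:,2],[90,98]).round(1))
c=c[c[:,2]>106]; print(np.polyfit(c[:,1]+255,c[:,0],1))
b=P[(P[:,2]>145)&(P[:,2]<165)&(abs(P[:,0]-t[0])<6)]; print("barrel",b.mean(0).round(1),np.percentile(b[:,2],[1,5]),np.percentile(b[:,1],[2,98]))
E
```

```text
time: 9.02
tool_pos: [551.7, -255.7, 171.6]
tcp_rot: [180.0, 0.0, 88.6]
ft_force: [0.2, 0.3, -1.4]
finger_gap: 11.6
[ 551.68634911 -255.74641243  171.616186  ]
jaw z [126.3 127.5 128.4]
L [533.3 535.7 540.6] y [-277.1 -253.4] z [125.4 126.7]
R [563.8 566.1 568.7] y [-277.4 -257.3] z [126.8 128.2]
card x [549.4 551.7 552.7] y [-284.2 -229.5] z [112.4 113.3]
[3.09554023e-02 5.51303764e+02]
barrel [ 551.4 -263.4  162. ] [154.06178731 156.18550754] [-275.23764029 -237.84668176]
```

Jaws and card are centred to within about 0.5 mm in both x and y. Final descent of 33 mm puts the tips about 17 mm below the card's edge.

```bash
python3 -m jog '[[[0,0.005,0.06,0,0,0,0],[0,0,0.1,0,0,0,0],[0,0,0.12,0,0,0,0],[0,0,0.12,0,0,0,0],[0,0,0.12,0,0,0,0],[0,0,0.1,0,0,0,0],[0,0,0.04,0,0,0,0],[0,0,0,0,0,0,0],[0,0,0,0,0,0,0],[0,0,0,0,0,0,0],[0,0,0,0,0,0,0]]]'
python3 - <<'E'
from h import *
s=telemetry.sense();print(s["tool_pos"],s["ft_force"],s["wrist_torque"])
Q=[]
for i in range(4):
    im,d,P=cloud("side"); Q.append(P.reshape(-1,3))
cv2.imwrite("pics/g5.png",cv2.resize(im[220:310,205:295,::-1],(600,600),interpolation=cv2.INTER_CUBIC))
P=np.concatenate(Q); t=s["tool_pos"]
P=P[(abs(P[:,0]-t[0])<40)&(abs(P[:,1]-t[1])<45)]
j=P[(P[:,2]>88)&(P[:,2]<112)]
for n,q in(("L",j[j[:,0]<t[0]-8]),("R",j[j[:,0]>t[0]+8]),("card",j[abs(j[:,0]-t[0])<6])):
    print(n,len(q),"x",np.percentile(q[:,0],[2,50,98]).round(1),"y",np.percentile(q[:,1],[2,98]).round(1),"z",np.percentile(q[:,2],[1,98]).round(1))
E
```

```text
time: 10.7
tool_pos: [551.8, -255.7, 138.5]
tcp_rot: [180.0, 0.0, 88.6]
ft_force: [0.0, 0.9, -1.9]
finger_gap: 11.3
[ 551.84056929 -255.68950081  138.48468505] [ 0.04995582  0.93446654 -1.90009129] [-0.01876556  0.01121565  0.01395383]
L 75 x [535.3 537.8 540.3] y [-276.1 -255. ] z [ 94.5 110.1]
R 81 x [563.9 566.2 568.9] y [-277.1 -256.2] z [ 93.9 111.3]
card 87 x [549.4 549.9 552.2] y [-283.9 -262. ] z [ 89.5 111.9]
```

View pics/g5.png

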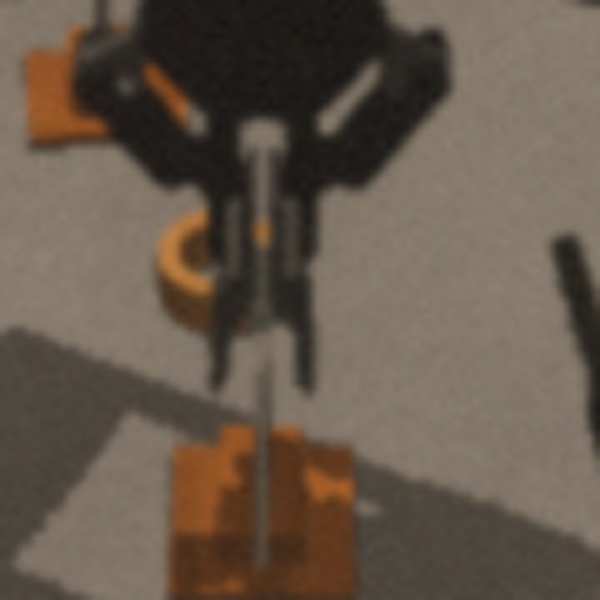

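The view shows the card (262 px) midway between the gaping jaws (218 and 305), with clear gaps and no contact force. Handing in.

```bash
python3 -c "from bench import job; print(job.hand_in())"
```

```text
the job is handed in; nothing more can be done
None
```

I pinched the clip open at 28 N, lifted it off its parking tab and carried it to the portrait pass. I handed in with it still held there, pinched wide open and upright over the card's top edge. The clock stood at about 11 s of the 42 s allowed.

Last checks, by the side camera only, since the gripper hid the clip and most of the card from the top camera:
- **Position across the card:** the midpoint of the jaws was within about 1 to 2 mm of the card in x. The card's own reading shifted by about 1.4 mm between the last two measurements. I saw clear gaps on both sides.
- **Position along the edge:** the clip was centred to within about 1 mm.
- **Height:** the jaw tips were about 17 mm below the card's top edge, and the hinge barrel about 13 mm above it. The barrel clearance is worked out from the clip's dimensions, not seen directly.
- **Contact:** the wrist force was about 2 N, close to the noise, so I found no sign of touching.
- **Grip:** the finger gap was 11.3 mm, a little under the 13 mm given for the tails at the stop. It stayed steady after the pinch (11.3 to 11.6 mm), and the pictures show the jaws fully open.

The pass did not appear to have moved, and the bystanders in the last crops looked undisturbed. I took no final picture of the whole desk.

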